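Hang the arch tile to dry and give it a burst of air

TASK

Hang the arch-shaped tile astride the bar of the drying rail, near the bar's middle, and let go of it; set it down, do not drop it. Then push the blower's spring-centred paddle well over towards the drying rail (never the other way), hold it there for at least two seconds, and let it spring back upright. Leave the other things on the table where they are.

Things in the scene. Friction and masses are not known exactly. Their poses are not given: they have to be found in the camera images.
- arch_center (a point): Centre (half-way up) of the loose fired-clay arch tile, an upside-down U standing on the 8 mm thick work board: 60 mm wide over its legs (x), 90 mm long along its tunnel (y), 60 mm high, about 0.13-0.27 kg. Walls 6 mm; tunnel 48 mm wide, 54 mm high. Legs' outer faces are flat and upright for the lower 44 mm; above, shoulders slope in to a 26 mm wide flat crown. z is up.
- arch: The same arch tile: origin midway between the feet, at their underside; same axes as arch_center.
- bar_mid (a point): Middle of the drying rail's bar, on its axis, 160 mm above the table. The bar is a level 16 mm thick steel rod along its y, ends at 125 mm; two 14 mm posts at 115 mm either side of this point, no higher than the bar. x is level, across the bar. The tile hung on it has its centre about 16 mm below this point, its tunnel along the bar.
- rail: The fixed drying rail (wooden foot 68 x 260 x 18 mm, posts, bar); origin under the bar's middle on the table; y along the bar. It stands to the left or the right of the blower.
- blower: Fixed grey bench blower, box 110 x 130 mm (its x, y; 157 mm in y over the round outlets), top 100 mm above the table; origin at the centre of its underside, on the table. A round air outlet at its +y side and one at its -y side; the paddle leans towards the side that blows. The drying rail stands beyond one of these two sides.
- toggle_tip (a point): Middle of the upper end of the blower's upright black paddle: 32 mm wide (blower's x), 12 mm thick (blower's y), its end 80 mm above its hinge; the hinge lies at the centre of the blower's top, 100 mm above the table, so the end stands at 180 mm.
- toggle (a joint): Lean of the paddle in rad: 0 upright (sprung to centre), positive towards the blower's +y, negative towards its -y; stops at +0.5 and -0.5. Spring 0.45 N m per rad: about 3 N at 70 mm above the hinge holds it over. Air blows towards that side beyond 0.3.
- bowl: Bystander, loose: white ceramic bowl, 110 mm across, 60 mm high, between rail and blower. Origin at the centre of its underside.
- mug: Bystander, loose: white mug, 80 mm across, 100 mm high, at the back of the table. Origin at the centre of its underside.
- pin: Bystander, loose: wooden rolling pin, barrel 220 mm long and 45 mm thick, along its y, at the back of the table. Origin at the centre of its underside.
- tray: Bystander, loose: dark wooden tray of metal letter stamps, 130 x 170 x 40 mm, at the right. Origin at the centre of its underside.
- flat_tile: Bystander, loose: flat square tile, 90 x 90 x 10 mm, on the work board to the right of the arch tile. Origin at the centre of its underside.
- roller: Bystander, loose: short textured wooden roller, 100 mm long (its y), 25 mm high, on the work board to the left of the arch tile. Origin at the centre of its underside.
- stick: Bystander, loose: flat wooden modelling stick, 180 mm long (its y), 8 mm high, at the left. Origin at the centre of its underside.

How it is judged:
By the outcome, as a careful person would: the job done as asked, in the order asked, and still so for the second after the job is handed in, with the robot touching nothing.
It also fails if it takes over 64 s, if anything falls off the work surface, if the arm or the gripper's body presses on something with over 40 N, if the wrist force passes 120 N, or if a joint passes its speed limit or range.

ROBOT

A 6-joint arm with a two-finger parallel gripper is mounted at the origin on the work surface. World frame = base frame: x ahead of the robot, y to its left, z up, the work surface at z = 0. Lengths are in m, angles in rad, forces in N, time in s.
With the tool pointing down it reaches from about 0.375 to 0.975 m from the base axis. Payload 3.8 kg.
Tool frame: the origin (TCP) lies midway between the tips of the shut fingers; the grasp point (between the pads) lies 19 mm behind it (r.grip_point_offset is the distance from the TCP to the grasp point, in m); z points along the fingers, y is the line along which they close (so a half turn about z gives the same grasp; the last joint's range is limited). The gripper opens to 88 mm and grips with 3 to 60 N. Pads are 18 mm wide; open, the fingers measure 123 mm over their backs; the gripper's body (75 mm by 187 mm) begins 45 mm behind the grasp point.
Start: joints at [1.213, 0.264, 1.604, -0, 1.274, -0.037], TCP at [0.213, 0.641, 0.208] pointing down, gripper open.
Joint ranges: [-2.63, 2.63], [-0.94, 2.18], [0.31, 2.57], [-1.31, 4.45], [0, 2.66], [-2.55, 2.55]. Speed limits (rad/s): [2.57, 2.57, 3.14, 3.14, 3.14, 3.14].

INTERFACE

Orientations are given as a unit quaternion [x, y, z, w].
In Python, from rig import telemetry, vision, r, spotter gives the robot as it stands.
- The arm moves only by the tool move_arm, never from a script. Its argument "deltas" is one flat list of numbers, 5 for each row, row after row: the shift along the tool's x, y, z in units of 120 mm (1.0 is 120 mm), then the turn about the tool's z in units of 1.5 rad (1.0 is 1.5 rad), then the finger opening in mm, from 0 to 88.1. A call has 1 to 12 rows; each row is the pose to reach, as a shift and turn from the pose commanded when the call began, along the tool's axes at that moment; what a row does not reach only later rows make up. A row lasts 1/8 s, in which the tool goes at most 62.5 mm and 10.7 degrees, less where a joint would pass 70% of its speed; a pose out of reach is approached as far as the arm can. A call with a number of a shift or a turn outside -1 to 1 is refused whole. A call with a gripper value outside its range is refused whole. The fingers move at their own pace and stop on an object; "newtons" is the grip in N (left out, the last holds). Time passes only in rows, so rows that repeat a pose let the fingers close. It gives the time, the measured TCP pose, the force, the opening and the grip force at its end, in the units of the state.
- telemetry.sense(): the state, without advancing time (a new reading comes with each control period).
- vision.camera(name): name is "scene" or "side" or "wrist"; returns a dict with "pixels" (400x640x3 uint8, blue, green, red), "range_z" (400x640 float32, m along the optical axis (not along the pixel's ray), 0 where there is no reading), "intrinsics" (3x3 intrinsics, pixels), "eye" and "attitude" of the camera in the world; the wrist camera has in their place "hand_eye" (4x4, takes a point from camera to tool coordinates, whose origin is the TCP and whose axes are the flange's). Camera axes: x right, y down, z forward; pixel columns grow to the right and rows downward; lengths in m; the calibration is good to about 2 mm. A picture is of the moment at which its call begins: read the wrist's pose just before it.
- r.close_job(): hands the job in; it is judged then, once.
Trained networks look in a picture, given as the dict that the camera call returned (one of the last four; its "shot" number tells which), for a name from the list of things; names that differ only in an ending like _2 or _b are one class to them, and where a whole thing is asked for, a point or a joint stands for the part that bears it (a point fixed in the world has none). Each returns a list of dicts, best first, with "p" (0 to 1); they miss things now and then, are a little off and sometimes report something else, mostly with a low value. They report only what shows in the picture. A call takes as long as a camera call.
- spotter.look_for(picture, label): "centre" ([column, row] in pixels, amid what is visible of it).
- spotter.regions_of(picture, label): "pixels" (400x640 bool, what is visible of it) and "centre" ([column, row] in pixels, amid what is visible of it).
- spotter.mark_of(picture, label): "centre" ([column, row] in pixels: a listed point, or the origin of a listed thing).
The state is a dict: "clock": time; "joint_positions": joint angles; "dq": joint speeds; "tau": joint torques, N m; "ee_pos": TCP position; "orientation": TCP orientation; "wrist_force": force on the tool from outside, world axes, zero at the start; "torque": the same for the moment, N m; "opening": finger opening in m; "finger_force": force on a finger pad.
Only numpy, scipy, OpenCV 4.12 (cv2) and the standard library are available. Lean on these libraries where they do the work, as an engineer would, in place of code of your own. Each camera call takes 0.05 s, during which the arm holds its last target. There are 200 camera calls.

## Working session

There is one attempt and no reset: what is moved stays moved. The work goes in short steps, Python scripts to look and compute and a tool call to move; the robot and the scene stay as the last step left them, time stands still between calls to the robot, and variables do not carry over. Pictures are saved under pics/ and viewed, at most 10 in all, crops included, and the job is handed in when it is done.

Besides the shell and the picture viewer there is one more tool, called after "Request:" in YAML: its name, and indented under it one key for each argument. move_arm: Moves the arm, as the interface text tells. Shifts and turns lie within -1 to 1; 1 stands for 120 mm of shift or 1.5 rad of turn. Its arguments: {"type":"object","properties":{"deltas":{"type":"array","items":{"type":"number"}},"newtons":{"type":"number"}},"required":["deltas"]}

```bash
ls; mkdir -p pics
cat > h.py <<'E'
import numpy as np, cv2
from scipy.spatial.transform import Rotation as R
from rig import telemetry, vision, r, spotter
def cam(n):
    s=telemetry.sense(); c=vision.camera(n); K=np.array(c["intrinsics"])
    if n=="wrist":
        T=np.eye(4); T[:3,:3]=R.from_quat(s["orientation"]).as_matrix(); T[:3,3]=s["ee_pos"]; T=T@np.array(c["hand_eye"])
    else:
        T=np.eye(4); a=np.array(c["attitude"]); T[:3,:3]=a if a.shape==(3,3) else R.from_quat(a).as_matrix(); T[:3,3]=c["eye"]
    return c,K,T
def cloud(c,K,T):
    z=c["range_z"]; v,u=np.mgrid[:z.shape[0],:z.shape[1]]
    P=np.stack([(u-K[0,2])/K[0,0]*z,(v-K[1,2])/K[1,1]*z,z],-1)
    W=P@T[:3,:3].T+T[:3,3]; W[z<=0]=np.nan; return W
def ray(px,K,T,h):
    d=T[:3,:3]@np.array([(px[0]-K[0,2])/K[0,0],(px[1]-K[1,2])/K[1,1],1]); return T[:3,3]+d*(h-T[2,3])/d[2]
E
cat > a.py <<'E'
from h import *
s=telemetry.sense(); print(s)
for n in ("scene","side"):
    c,K,T=cam(n); cv2.imwrite(f"pics/{n}0.png",c["pixels"]); print(n,K[0],T[:3,3],np.array(c["attitude"]).shape)
    W=cloud(c,K,T)
    for l,h in dict(arch_center=.038,bar_mid=.16,toggle_tip=.18,arch=.008,rail=0,blower=0,bowl=0,mug=0,pin=0,tray=0,flat_tile=.008,roller=.008,stick=0).items():
        m=spotter.mark_of(c,l)
        print(l,[(np.round(x["p"],2),np.round(x["centre"]),np.round(ray(x["centre"],K,T,h),3)) for x in m[:2]])
    for l in ("arch","rail","blower","toggle","bowl"):
        g=spotter.regions_of(c,l)
        if not g: print(l,None);continue
        q=W[g[0]["pixels"]]; q=q[~np.isnan(q[:,0])]
        print(l,g[0]["p"],len(q),np.round(np.percentile(q,[2,50,98],axis=0),3).tolist())
        np.save(f"{n}_{l}.npy",q)
E
python3 a.py
```

```text
pics
{'clock': 0.0, 'joint_positions': array([ 1.21310227e+00,  2.64750008e-01,  1.60534218e+00,  1.02894521e-05,
        1.27370899e+00, -3.68870246e-02]), 'dq': array([-0.00166401, -0.00065743, -0.00072812, -0.00129753, -0.00200618,
       -0.00070029]), 'tau': array([ 5.17330518e-04, -5.02128804e+01, -3.56876922e+01,  7.30664749e-02,
        2.93600291e-02, -1.98769221e-04]), 'ee_pos': array([0.21256984, 0.63984443, 0.20640739]), 'orientation': array([ 1.59717948e-01,  9.87162073e-01, -1.08187734e-03, -2.21272275e-04]), 'wrist_force': array([ 0.32889602, -0.13284865, -0.36918238]), 'torque': array([-0.08926825, -0.01201086, -0.01810841]), 'finger_force': 0.0, 'opening': 0.08825636074606161}
scene [363.20527398   0.         319.24532828] [0.89058579 0.49266636 0.96235322] (4,)
arch_center [(np.float64(0.88), array([354., 186.]), array([ 0.423, -0.024,  0.038]))]
bar_mid [(np.float64(0.89), array([271., 149.]), array([ 0.605, -0.206,  0.16 ]))]
toggle_tip [(np.float64(0.63), array([350., 249.]), array([0.616, 0.2  , 0.18 ]))]
arch [(np.float64(0.72), array([247., 233.]), array([ 0.7
[... 2471 characters left out ...]
, 283.]), array([ 0.376, -0.229,  0.008]))]
roller [(np.float64(0.47), array([278., 204.]), array([0.435, 0.19 , 0.008])), (np.float64(0.44), array([250., 283.]), array([ 0.374, -0.23 ,  0.008]))]
stick [(np.float64(0.42), array([271., 176.]), array([0.397, 0.438, 0.   ]))]
arch 0.57 451 [[0.398, -0.075, 0.014], [0.444, -0.036, 0.06], [0.473, 0.012, 0.07]]
rail 0.8 1784 [[0.571, -0.321, 0.006], [0.601, -0.235, 0.019], [0.635, -0.078, 0.168]]
blower 0.84 1336 [[0.555, 0.115, 0.001], [0.61, 0.145, 0.092], [0.671, 0.373, 0.172]]
toggle 0.72 183 [[0.598, 0.185, 0.066], [0.613, 0.192, 0.145], [0.631, 0.341, 0.181]]
bowl 0.9 709 [[0.631, -0.063, 0.002], [0.677, 0.016, 0.04], [0.723, 0.123, 0.061]]
```

```bash
cat > b.py <<'E'
import numpy as np, cv2
for n in ("scene","side"):
    for l,lo,hi in (("arch",.062,.075),("rail",.145,.175),("toggle",.14,.19)):
        q=np.load(f"{n}_{l}.npy"); p=q[(q[:,2]>lo)&(q[:,2]<hi)]
        rc=cv2.minAreaRect(p[:,:2].astype(np.float32)*1000); v=cv2.fitLine(p[:,:2].astype(np.float32),cv2.DIST_HUBER,0,.001,.001).ravel()
        print(n,l,len(p),rc,"line",np.round(v,3),"deg",np.degrees(np.arctan2(v[1],v[0])), "zmax",np.percentile(p[:,2],90))
E
python3 b.py
```

```text
scene arch 289 ((437.50140380859375, -20.266616821289062), (91.10820770263672, 41.505218505859375), 73.54695892333984) line [ 0.281  0.96   0.439 -0.019] deg 73.70555 zmax 0.06969840843196531
scene rail 354 ((606.2979736328125, -185.82235717773438), (15.518749237060547, 247.56077575683594), 0.7237386703491211) line [ 0.018 -1.     0.608 -0.159] deg -88.9459 zmax 0.16861317445703938
scene toggle 127 ((616.1666259765625, 200.50697326660156), (31.093217849731445, 11.703654289245605), 6.5596208572387695) line [0.998 0.062 0.62  0.204] deg 3.583258 zmax 0.18087238168786118
side arch 204 ((435.3565673828125, -24.80154037475586), (94.42203521728516, 40.91289520263672), 70.02236938476562) line [ 0.34   0.94   0.441 -0.018] deg 70.10123 zmax 0.06956859156692294
side rail 328 ((603.5150756835938, -197.59347534179688), (15.83918571472168, 240.2649688720703), 0.5680820941925049) line [ 0.013 -1.     0.603 -0.219] deg -89.26485 zmax 0.16808613143928516
side toggle 98 ((612.630859375, 192.78067016601562), (17.90915298461914, 28.647720336914062), 87.44718170166016) line [0.987 0.163 0.613 0.192] deg 9.374452 zmax 0.17913257967012716
```

View pics/scene0.png

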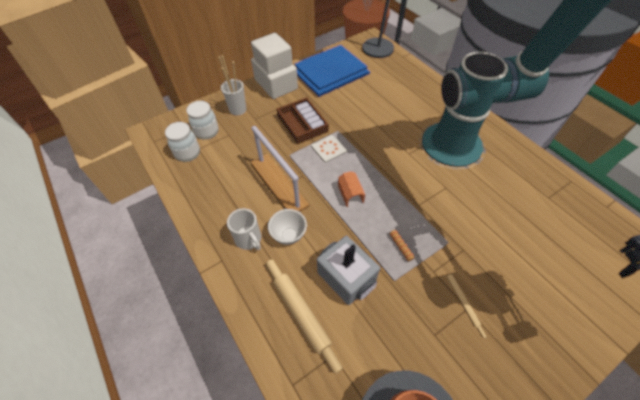

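View pics/side0.png

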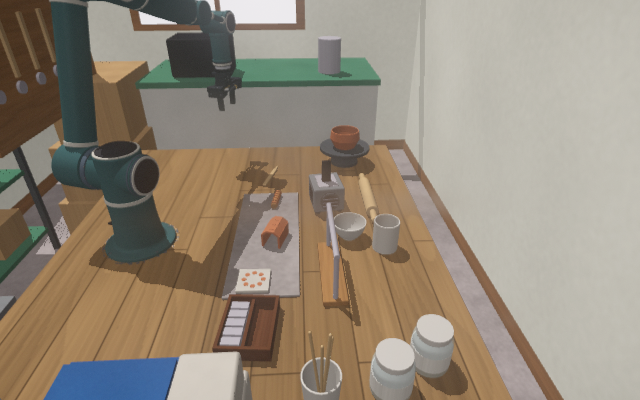

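The scene view shows the arch at (350,187), the rail bar from (257,135) to (296,200), and the blower at (348,268) with its paddle at (349,255). The side view agrees, with the arch at (275,232), the bar from (330,205) to (337,295) and the paddle at (326,170). The rail is therefore on the blower's -y side in world terms. I'll move over to the arch now.

Request:
move_arm:
  deltas: [-0.76,-1,0,1,88,-0.76,-1,0,1,88,-0.76,-1,0,1,88,-0.76,-1,0,1,88,-0.76,-1,0,1,88,-0.76,-1,0,1,88,-0.76,-1,0,1,88,-0.76,-1,0,1,88,-0.76,-1,0,1,88,-0.76,-1,0,1,88]

```text
clock: 3.15
ee_pos: [0.2615, 0.4979, 0.2078]
orientation: [0.789, 0.615, 0.0, -0.0]
wrist_force: [0.7, -0.1, -0.5]
opening: 0.0881
finger_force: 0.0
```

Request:
move_arm:
  deltas: [-0.95,0.62,0,0,88,-0.95,0.62,0,0,88,-0.95,0.62,0,0,88]

```text
clock: 3.52
ee_pos: [0.3059, 0.3664, 0.2076]
orientation: [0.79, 0.613, -0.0, 0.0]
wrist_force: [-0.4, 0.3, 0.6]
opening: 0.0879
finger_force: 0.0
```

Request:
move_arm:
  deltas: [-0.95,0.62,0,0,88,-0.95,0.62,0,0,88,-0.95,0.62,0,0,88]

```text
clock: 3.9
ee_pos: [0.3502, 0.2384, 0.208]
orientation: [0.791, 0.612, 0.0, 0.0]
wrist_force: [-0.8, 0.5, 0.3]
opening: 0.0881
finger_force: 0.0
```

Request:
move_arm:
  deltas: [-0.95,0.62,0,0,88,-0.95,0.62,0,0,88,-0.95,0.62,0,0,88,-0.95,0.62,0,0,88]

```text
clock: 4.4
ee_pos: [0.3936, 0.112, 0.2078]
orientation: [0.79, 0.613, 0.0, -0.0]
wrist_force: [-0.9, 0.6, -0.0]
opening: 0.0877
finger_force: 0.0
```

Request:
move_arm:
  deltas: [-0.98,0.62,0,0.04,88,-0.98,0.62,0,0.04,88,-0.98,0.62,0,0.04,88,-0.98,0.62,0,0.04,88]

```text
clock: 4.9
ee_pos: [0.4364, -0.0197, 0.2075]
orientation: [0.808, 0.59, 0.0, -0.001]
wrist_force: [1.0, 0.4, 0.3]
opening: 0.0882
finger_force: 0.0
```

```bash
cat > c.py <<'E'
from h import *
c,K,T=cam("wrist"); cv2.imwrite("pics/w1.png",c["pixels"]); W=cloud(c,K,T)
s=telemetry.sense(); x=s["ee_pos"]; M=R.from_quat(s["orientation"]).as_matrix(); print(x, "xyaw",np.degrees(np.arctan2(M[1,0],M[0,0])), "cam",T[:3,3])
q=W.reshape(-1,3); ok=(np.abs(q[:,0]-.437)<.09)&(np.abs(q[:,1]+.021)<.09); q=q[ok]
for lo,hi in ((.06,.08),(.064,.08),(.02,.08)):
    p=q[(q[:,2]>lo)&(q[:,2]<hi)]; rc=cv2.minAreaRect(p[:,:2].astype(np.float32)*1000)
    v=cv2.fitLine(p[:,:2].astype(np.float32),cv2.DIST_HUBER,0,.001,.001).ravel()
    print(lo,len(p),rc,"yawdir",np.degrees(np.arctan2(v[1],v[0])),p[:,:2].mean(0),np.percentile(p[:,2],95))
E
python3 c.py
```

```text
[ 0.43608479 -0.01921936  0.20744864] xyaw 72.31006832842964 cam [0.46080275 0.05338111 0.38684898]
0.06 3369 ((435.234619140625, -22.979957580566406), (90.49226379394531, 51.17702102661133), 72.78060913085938) yawdir 72.91269 [ 0.43618599 -0.02098885] 0.07160529310256275
0.064 2768 ((435.8069152832031, -23.161148071289062), (90.47974395751953, 42.70342254638672), 72.72610473632812) yawdir 73.03907 [ 0.4361928  -0.02068704] 0.07171652932455197
0.02 4123 ((435.5054931640625, -23.061420440673828), (90.50108337402344, 60.09027862548828), 72.81932830810547) yawdir 72.90354 [ 0.43637776 -0.02038069] 0.07151661944568055
```

View pics/w1.png

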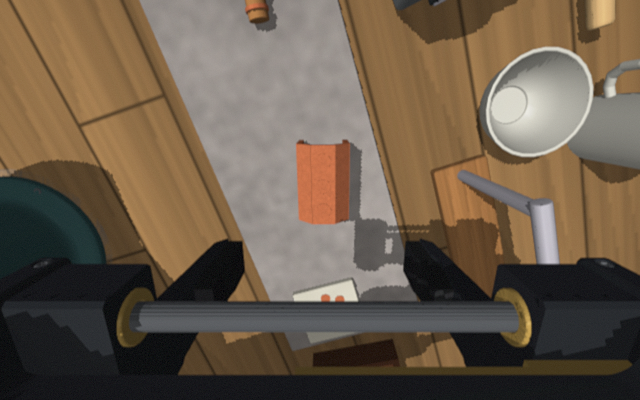

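The wrist view shows the arch centred at column 323 and aligned with the tool axes. The fit (60 x 90 mm, top at 71 mm) matches the given sizes. Descending.

Request:
move_arm:
  deltas: [-0.03,0,0.4,-0.006,88,-0.03,0,0.8,-0.006,88,-0.03,0,1,-0.006,88,-0.03,0,1,-0.006,88]

```text
clock: 5.45
ee_pos: [0.4325, -0.0221, 0.0856]
orientation: [0.804, 0.594, -0.002, -0.002]
wrist_force: [0.4, -0.3, 0.2]
opening: 0.0881
finger_force: 0.0
```

Request:
move_arm:
  deltas: [0,0,0.2,0,88,0,0,0.4,0,88,0,0,0.55,0,88,0,0,0.575,0,88,0,0,0.575,0,88]

```text
clock: 6.08
ee_pos: [0.4362, -0.0239, 0.02]
orientation: [0.805, 0.593, 0.001, 0.001]
wrist_force: [0.8, 0.3, 0.0]
opening: 0.0882
finger_force: 0.0
```

Request:
move_arm:
  deltas: [0,0,0,0,66,0,0,0,0,62,0,0,0,0,40,0,0,0,0,40,0,0,0,0,40,0,0,0,0,40,0,0,0,0,40]
  newtons: 25

```text
clock: 6.95
ee_pos: [0.4352, -0.0245, 0.0191]
orientation: [0.805, 0.593, 0.0, 0.0]
wrist_force: [-1.3, 0.8, 5.2]
opening: 0.0587
finger_force: 25.0
```

Request:
move_arm:
  deltas: [0,0,-0.1,0,40,0,0,-0.3,0,40,0,0,-0.6,0,40,0,0,-0.9,0,40,0,0,-1,0,40,0,0,-1,0,40]

```text
clock: 7.7
ee_pos: [0.4355, -0.0245, 0.1391]
orientation: [0.805, 0.593, 0.001, 0.001]
wrist_force: [0.1, -0.3, -2.5]
opening: 0.0589
finger_force: 25.0
```

Request:
move_arm:
  deltas: [0,0,-0.2,0,40,0,0,-0.5,0,40,0,0,-0.75,0,40,0,0,-0.83,0,40,0,0,-0.83,0,40,0,0,-0.83,0,40]

```text
clock: 8.45
ee_pos: [0.4339, -0.0243, 0.2361]
orientation: [0.805, 0.593, -0.001, -0.001]
wrist_force: [-0.2, -0.1, -2.4]
opening: 0.0587
finger_force: 25.0
```

```bash
cat > d.py <<'E'
from h import *
import sys
c,K,T=cam("wrist"); cv2.imwrite(f"pics/{sys.argv[1]}.png",c["pixels"]); W=cloud(c,K,T)
s=telemetry.sense(); x=s["ee_pos"]; M=R.from_quat(s["orientation"]).as_matrix(); print(x, "xyaw",np.degrees(np.arctan2(M[1,0],M[0,0])),s["opening"],s["finger_force"],s["wrist_force"])
q=W.reshape(-1,3); p=q[(np.abs(q[:,0]-.605)<.05)&(np.abs(q[:,1]+.19)<.16)&(q[:,2]>.145)&(q[:,2]<.18)]
if len(p)>30:
    rc=cv2.minAreaRect(p[:,:2].astype(np.float32)*1000); v=cv2.fitLine(p[:,:2].astype(np.float32),cv2.DIST_HUBER,0,.001,.001).ravel()
    print("bar",len(p),rc,"dir",np.degrees(np.arctan2(v[1],v[0])),v[2:],np.percentile(p[:,2],90))
E
python3 d.py w2
```

```text
[ 0.43391608 -0.02433474  0.23622252] xyaw 72.75186989661923 0.05854967042706146 24.99951581005007 [-0.16120218 -0.20591743 -2.44637838]
bar 1776 ((603.0645751953125, -108.45016479492188), (16.035066604614258, 87.43136596679688), 0.42278480529785156) dir -88.88884 [ 0.599804   -0.09604429] 0.17026578913484092
```

View pics/w2.png

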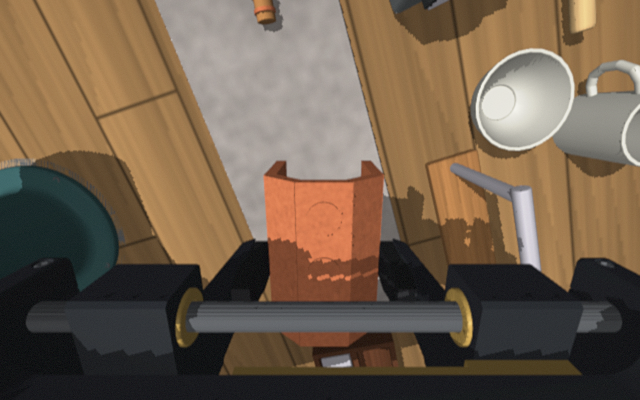

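The wrist view shows the tile squarely held at (323,250) and the bar's near end at (522,190). Carrying it over the bar.

Request:
move_arm:
  deltas: [-0.05,0.1,0,0,40,-0.15,0.3,0,0,40,-0.25,0.55,0,0,40,-0.35,0.8,0,0,40,-0.43,0.95,0,0,40,-0.45,1,0,0,40]

```text
clock: 9.25
ee_pos: [0.5341, -0.1126, 0.2376]
orientation: [0.805, 0.593, -0.0, -0.001]
wrist_force: [0.3, 0.2, -2.5]
opening: 0.0589
finger_force: 25.0
```

Request:
move_arm:
  deltas: [-0.05,0.1,0,-0.03,40,-0.15,0.25,0,-0.08,40,-0.25,0.45,0,-0.13,40,-0.37,0.62,0,-0.17,40,-0.43,0.72,0,-0.2,40,-0.45,0.76,0,-0.21,40,-0.45,0.76,0,-0.21,40,-0.45,0.76,0,-0.21,40]

```text
clock: 10.25
ee_pos: [0.6043, -0.1896, 0.2383]
orientation: [0.702, 0.712, -0.0, -0.0]
wrist_force: [-1.3, 0.3, -2.0]
opening: 0.0586
finger_force: 25.0
```

```bash
cat >> d.py <<'E'
ok=(np.abs(q[:,0]-x[0])<.04)&(q[:,2]>x[2]+.046)&(q[:,2]<x[2]+.07)&(q[:,1]>x[1]-.01)&(q[:,1]<x[1]+.06); t=q[ok]
if len(t)>50:
    b=t[:,1]; 
    print("tile crown", len(t),np.round(np.percentile(t,[1,50,99],axis=0),4).tolist())
    print(cv2.minAreaRect(t[:,:2].astype(np.float32)*1000))
E
python3 d.py w3
```

```text
[ 0.60439965 -0.18960906  0.23842678] xyaw 90.81214044716464 0.05912477011952582 24.99945126939565 [ 0.49201021 -0.35925433 -1.74293524]
bar 2589 ((604.3216552734375, -118.00555419921875), (15.756959915161133, 105.64617156982422), 0.14674483239650726) dir -89.73013 [ 0.60400426 -0.1146996 ] 0.17034137300426455
tile crown 10345 [[0.5662, -0.1988, 0.2846], [0.6048, -0.1761, 0.2895], [0.643, -0.1436, 0.3069]]
((604.3553466796875, -171.3711395263672), (79.96979522705078, 56.55810546875), 0.47004565596580505)
```

View pics/w3.png

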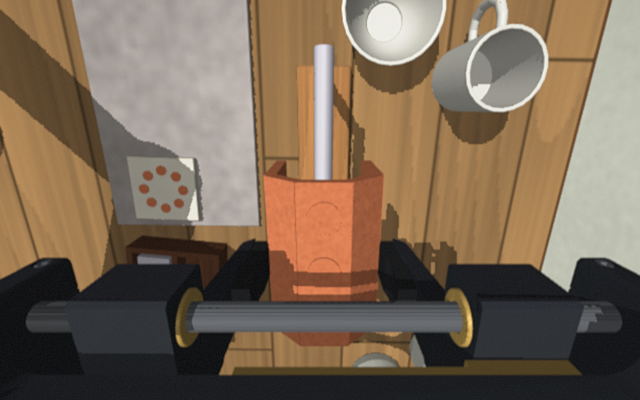

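The wrist view shows the bar at column 323, directly under the tile's tunnel, also at column 323. Lowering.

Request:
move_arm:
  deltas: [0,0,0.1,0,40,0,0,0.3,0,40,0,0,0.55,0,40,0,0,0.75,0,40,0,0,0.86,0,40,0,0,0.9,0,40,0,0,0.9,0,40,0,0,0.9,0,40]

```text
clock: 11.3
ee_pos: [0.6057, -0.1905, 0.1316]
orientation: [0.702, 0.712, 0.0, 0.001]
wrist_force: [-0.8, -0.2, -1.7]
opening: 0.0588
finger_force: 25.0
```

Request:
move_arm:
  deltas: [0,0,0.01,0,40,0,0,0.02,0,40,0,0,0.02,0,40]

```text
clock: 11.68
ee_pos: [0.6047, -0.1902, 0.1279]
orientation: [0.702, 0.712, -0.0, -0.0]
wrist_force: [1.0, 0.5, -2.4]
opening: 0.0587
finger_force: 25.0
```

Request:
move_arm:
  deltas: [0,0,0.01,0,40,0,0,0.015,0,40,0,0,0.015,0,40]

```text
clock: 12.05
ee_pos: [0.6047, -0.1902, 0.1259]
orientation: [0.702, 0.712, -0.0, -0.0]
wrist_force: [-0.1, -0.6, -1.2]
opening: 0.0587
finger_force: 25.0
```

Request:
move_arm:
  deltas: [0,0,0.01,0,40,0,0,0.01,0,40,0,0,0.01,0,40]

```text
clock: 12.42
ee_pos: [0.6049, -0.1902, 0.1251]
orientation: [0.702, 0.712, 0.0, 0.0]
wrist_force: [0.4, 0.9, -0.4]
opening: 0.0586
finger_force: 25.0
```

Request:
move_arm:
  deltas: [0,0,0.01,0,40,0,0,0.01,0,40,0,0,0.01,0,40]

```text
clock: 12.8
ee_pos: [0.605, -0.1903, 0.125]
orientation: [0.702, 0.712, 0.0, 0.0]
wrist_force: [-3.4, 2.0, 5.1]
opening: 0.059
finger_force: 25.0
```

Contact: the vertical force went from about -2 to +5 N. Opening slowly.

Request:
move_arm:
  deltas: [0,0,0,0,58,0,0,0,0,60,0,0,0,0,62,0,0,0,0,64,0,0,0,0,68,0,0,0,0,74,0,0,0,0,80,0,0,0,0,88,0,0,0,0,88,0,0,0,0,88]

```text
clock: 14.05
ee_pos: [0.6048, -0.1902, 0.1237]
orientation: [0.702, 0.712, 0.0, 0.0]
wrist_force: [-0.5, -1.2, 1.1]
opening: 0.0879
finger_force: 0.0
```

```bash
cat > e.py <<'E'
from h import *
import sys
c,K,T=cam("side"); cv2.imwrite(f"pics/{sys.argv[1]}.png",cv2.resize(c["pixels"][130:330,220:440],None,fx=3,fy=3))
E
python3 e.py s2; python3 d.py w4
```

```text
[ 0.60480726 -0.19022052  0.12372378] xyaw 90.80209194446599 0.0880086680826836 0.0 [-0.86991675  0.24686765  0.38958249]
bar 23759 ((598.9967041015625, -167.98358154296875), (95.05986022949219, 182.79867553710938), 21.802730560302734) dir -89.28803 [ 0.6045625  -0.15964358] 0.17691074050237474
tile crown 9424 [[0.5846, -0.1996, 0.1698], [0.6043, -0.1681, 0.1759], [0.624, -0.1348, 0.1782]]
((604.3053588867188, -165.3826141357422), (42.37530517578125, 70.18455505371094), 0.8551169037818909)
```

View pics/s2.png

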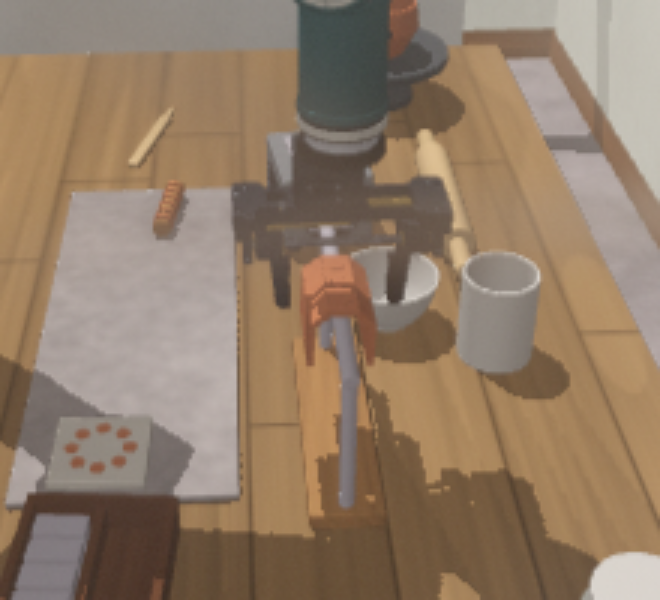

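The side crop shows the tile astride the bar at (338,300), free of the open fingers. Retreating upwards, then over towards the blower.

Request:
move_arm:
  deltas: [0,0,-0.1,0,88,0,0,-0.3,0,88,0,0,-0.6,0,88,0,0,-1,0,88,0,0,-1,0,88]

```text
clock: 14.78
ee_pos: [0.608, -0.1914, 0.2507]
orientation: [0.702, 0.712, 0.002, 0.005]
wrist_force: [0.3, 0.8, -0.1]
opening: 0.088
finger_force: 0.0
```

Request:
move_arm:
  deltas: [0.5,0,0,0,0,1,0,0,0,0,1,0,0,0,0]

```text
clock: 15.15
ee_pos: [0.6025, -0.0664, 0.2432]
orientation: [0.7, 0.714, 0.0, -0.001]
wrist_force: [0.8, 0.0, -0.4]
opening: 0.06
finger_force: 0.0
```

Request:
move_arm:
  deltas: [0.5,0,0,0,0,1,0,0,0,0,1,0,0,0,0,1,0,0,0,0]

```text
clock: 15.65
ee_pos: [0.6013, 0.0489, 0.2433]
orientation: [0.702, 0.712, -0.001, 0.0]
wrist_force: [-0.1, 0.2, -0.0]
opening: 0.0203
finger_force: 0.0
```

```bash
cat > f.py <<'E'
from h import *
c,K,T=cam("wrist"); cv2.imwrite("pics/w5.png",c["pixels"]); W=cloud(c,K,T)
s=telemetry.sense(); M=R.from_quat(s["orientation"]).as_matrix(); print(s["ee_pos"], "xyaw",np.degrees(np.arctan2(M[1,0],M[0,0])),s["opening"])
q=W.reshape(-1,3); near=(np.abs(q[:,0]-.613)<.1)&(np.abs(q[:,1]-.2)<.11)
for lo,hi in ((.174,.19),(.12,.19),(.092,.108)):
    p=q[near&(q[:,2]>lo)&(q[:,2]<hi)]
    if len(p)>10: print(lo,len(p),cv2.minAreaRect(p[:,:2].astype(np.float32)*1000),np.median(p,axis=0))
g=spotter.mark_of(c,"toggle_tip"); print([(x["p"],ray(x["centre"],K,T,.18)) for x in g[:2]])
E
python3 f.py
```

```text
[0.60140602 0.04835686 0.24337361] xyaw 90.75719295398942 0.016493512363723747
0.174 723 ((614.6300048828125, 195.01446533203125), (32.128475189208984, 9.699522972106934), 3.1655426025390625) [0.61298121 0.19443068 0.18160023]
0.12 1374 ((614.5694580078125, 195.01112365722656), (32.249637603759766, 9.699522972106934), 3.1655428409576416) [0.61342405 0.19235614 0.17566527]
0.092 9701 ((616.4241333007812, 181.45513916015625), (110.12446594238281, 98.1111831665039), 6.970178127288818) [0.61355675 0.17484073 0.10267928]
[(0.73, array([0.61584152, 0.19566471, 0.18      ]))]
```

View pics/w5.png

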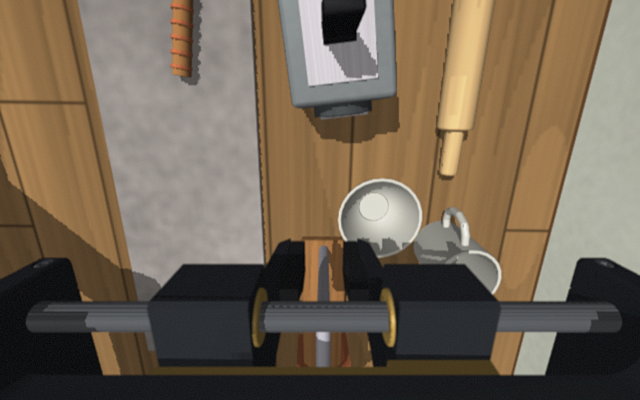

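The wrist view shows the paddle at the top edge (342,15), on a blower turned about 7°, with the fingers nearly shut. The paddle is at about (0.6145, 0.198). I'll pass over it to its far side, then descend.

Request:
move_arm:
  deltas: [0.5,0.02,0,-0.072,0,1,0.04,0,-0.072,0,1,0.04,0,-0.072,0,1,0.04,0,-0.072,0]

```text
clock: 16.25
ee_pos: [0.6048, 0.1683, 0.2435]
orientation: [0.663, 0.749, -0.001, 0.0]
wrist_force: [0.5, -0.4, -0.4]
opening: 0.0006
finger_force: 0.0
```

Request:
move_arm:
  deltas: [0.4,0.11,0,0,0,0.65,0.11,0,0,0,0.65,0.11,0,0,0,0.65,0.11,0,0,0]

```text
clock: 16.75
ee_pos: [0.6085, 0.2467, 0.2437]
orientation: [0.663, 0.748, -0.0, 0.0]
wrist_force: [-0.5, 0.5, -0.1]
opening: 0.0005
finger_force: 0.0
```

```bash
cat > g.py <<'E'
from h import *
s=telemetry.sense(); M=R.from_quat(s["orientation"]).as_matrix(); print(s["ee_pos"], "xyaw",np.degrees(np.arctan2(M[1,0],M[0,0])),s["opening"])
for n in ("scene","side"):
    c,K,T=cam(n); W=cloud(c,K,T).reshape(-1,3); px=c["pixels"].reshape(-1,3)
    g=spotter.mark_of(c,"toggle_tip"); print(n,[(x["p"],ray(x["centre"],K,T,.18)) for x in g[:2]])
    for lo in (.11,.13,.15,.17):
        p=W[(np.abs(W[:,0]-.613)<.03)&(np.abs(W[:,1]-.185)<.038)&(W[:,2]>lo)&(W[:,2]<lo+.015)]
        if len(p)>4: print(lo,len(p),np.round(np.percentile(p,[5,50,95],axis=0),4).tolist())
E
python3 g.py
```

```text
[0.60854587 0.24669644 0.24365243] xyaw 96.88968021551135 0.0005203166593336012
scene [(0.52, array([0.49212955, 0.43844354, 0.18      ]))]
0.11 15 [[0.6242, 0.1971, 0.1102], [0.6304, 0.2044, 0.1145], [0.6314, 0.2075, 0.1237]]
0.13 5 [[0.6296, 0.1993, 0.131], [0.6305, 0.2001, 0.1346], [0.631, 0.2059, 0.1409]]
side [(0.76, array([0.60619768, 0.1892332 , 0.18      ]))]
0.11 32 [[0.5985, 0.1849, 0.1104], [0.6126, 0.1905, 0.1176], [0.6275, 0.1968, 0.1242]]
0.13 36 [[0.5984, 0.1864, 0.1313], [0.6145, 0.1917, 0.1372], [0.6271, 0.1965, 0.144]]
0.15 35 [[0.5982, 0.187, 0.1511], [0.6125, 0.1917, 0.1586], [0.6267, 0.1961, 0.1641]]
0.17 35 [[0.5983, 0.1878, 0.1712], [0.6123, 0.1919, 0.1767], [0.6262, 0.1984, 0.1817]]
```

Request:
move_arm:
  deltas: [0,0,0.3,0,0,0,0,0.6,0,0,0,0,0.78,0,0,0,0,0.78,0,0,0,0,0.78,0,0]

```text
clock: 17.58
ee_pos: [0.6092, 0.2491, 0.1516]
orientation: [0.663, 0.749, 0.001, 0.001]
wrist_force: [-0.6, -0.2, 0.8]
opening: 0.0006
finger_force: 0.0
```

Request:
move_arm:
  deltas: [-0.08,0,0,0,0,-0.16,0,0,0,0,-0.24,0,0,0,0,-0.28,0,0,0,0,-0.32,0,0,0,0,-0.36,0,0,0,0,-0.36,0,0,0,0]

```text
clock: 18.45
ee_pos: [0.6134, 0.2057, 0.15]
orientation: [0.663, 0.749, -0.0, -0.0]
wrist_force: [0.2, -0.7, -0.4]
opening: 0.0007
finger_force: 0.0
```

```bash
python3 g.py
```

```text
[0.61340859 0.20569299 0.15004273] xyaw 96.96949630627142 0.0006688259287579996
scene [(0.6, array([0.61845725, 0.19508279, 0.18      ]))]
0.11 27 [[0.6044, 0.1977, 0.1105], [0.6225, 0.2051, 0.1173], [0.6315, 0.2069, 0.1236]]
0.13 22 [[0.6054, 0.2002, 0.1303], [0.6204, 0.2053, 0.1361], [0.6306, 0.2068, 0.1432]]
0.15 10 [[0.6192, 0.205, 0.1511], [0.6251, 0.2065, 0.1557], [0.6293, 0.2077, 0.1628]]
side [(0.72, array([ 0.58904766, -0.39822948,  0.18      ])), (0.6, array([0.60859771, 0.17213604, 0.18      ]))]
0.11 36 [[0.5983, 0.1851, 0.1105], [0.6127, 0.1901, 0.1174], [0.627, 0.1947, 0.1242]]
0.13 34 [[0.5982, 0.1849, 0.1316], [0.6127, 0.1896, 0.1383], [0.6269, 0.1949, 0.1449]]
0.15 33 [[0.5984, 0.1878, 0.1505], [0.6124, 0.1912, 0.1576], [0.6247, 0.1956, 0.1638]]
0.17 40 [[0.5984, 0.1889, 0.1713], [0.6125, 0.1927, 0.178], [0.6266, 0.1984, 0.1842]]
```

Run:
```python
from h import *
a=cam("side")[0]["pixels"][120:240,260:400]; b=cam("scene")[0]["pixels"][200:320,280:420]
cv2.imwrite("pics/p1.png",np.hstack([cv2.resize(a,None,fx=2.8,fy=2.8),cv2.resize(b,None,fx=2.8,fy=2.8)]))
```

```text
(no output)
```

View pics/p1.png

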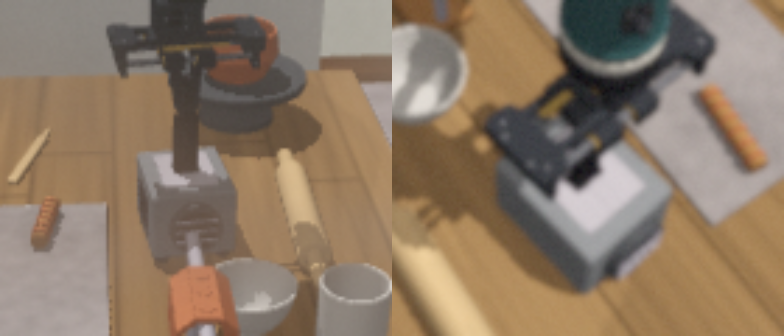

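The side crop shows the fingers just behind the paddle at (186,140), with the paddle still upright. I'll keep going in small steps.

Request:
move_arm:
  deltas: [-0.03,0,0,0,0,-0.06,0,0,0,0,-0.08,0,0,0,0,-0.1,0,0,0,0,-0.1,0,0,0,0]

```text
clock: 19.38
ee_pos: [0.6149, 0.1938, 0.1501]
orientation: [0.663, 0.749, -0.0, 0.0]
wrist_force: [-0.8, 0.1, 0.2]
opening: 0.0003
finger_force: 0.0
```

```bash
python3 g.py
```

```text
[0.6149139  0.19381295 0.15011184] xyaw 96.96908933818099 0.00028648479111723643
scene [(0.59, array([0.615326  , 0.19528081, 0.18      ]))]
0.11 33 [[0.6016, 0.1979, 0.1104], [0.6224, 0.2055, 0.1167], [0.6312, 0.2071, 0.1241]]
0.13 31 [[0.6032, 0.2004, 0.1314], [0.6203, 0.2054, 0.1384], [0.6312, 0.2069, 0.1444]]
0.15 33 [[0.6016, 0.1988, 0.1512], [0.6183, 0.2052, 0.1569], [0.6309, 0.2068, 0.1643]]
0.17 20 [[0.6155, 0.1975, 0.1713], [0.6283, 0.2046, 0.1765], [0.6311, 0.2074, 0.1796]]
side [(0.72, array([0.61179538, 0.17839245, 0.18      ]))]
0.11 36 [[0.5983, 0.1866, 0.1106], [0.6127, 0.1907, 0.1179], [0.6271, 0.194, 0.1242]]
0.13 35 [[0.5983, 0.1865, 0.1308], [0.6126, 0.192, 0.1389], [0.6267, 0.1956, 0.144]]
0.15 35 [[0.5981, 0.1861, 0.1507], [0.6124, 0.19, 0.157], [0.6266, 0.194, 0.164]]
0.17 33 [[0.5984, 0.184, 0.171], [0.6123, 0.1892, 0.1763], [0.6265, 0.1949, 0.1847]]
```

```bash
cat > k.py <<'E'
from h import *
for n in ("side","scene"):
    c,K,T=cam(n); W=cloud(c,K,T).reshape(-1,3)
    for lo in np.arange(.1,.26,.01):
        p=W[(np.abs(W[:,0]-.614)<.03)&(np.abs(W[:,1]-.2)<.06)&(W[:,2]>lo)&(W[:,2]<lo+.01)]
        if len(p)>2: print(n,round(lo,3),len(p),"x",np.round(np.percentile(p[:,0],[0,50,100]),3),"y",np.round(np.percentile(p[:,1],[0,50,100]),3))
    a=c["pixels"][130:190,290:360] if n=="side" else c["pixels"][215:285,310:390]
    cv2.imwrite(f"pics/z_{n}.png",cv2.resize(a,None,fx=8,fy=8,interpolation=cv2.INTER_CUBIC)*1)
E
python3 k.py
```

```text
side 0.1 140 x [0.584 0.613 0.644] y [0.14  0.183 0.256]
side 0.11 24 x [0.598 0.611 0.628] y [0.185 0.191 0.199]
side 0.12 21 x [0.598 0.613 0.627] y [0.184 0.19  0.195]
side 0.13 25 x [0.598 0.613 0.627] y [0.186 0.192 0.197]
side 0.14 21 x [0.598 0.613 0.627] y [0.186 0.191 0.198]
side 0.15 23 x [0.598 0.612 0.627] y [0.186 0.191 0.198]
side 0.16 23 x [0.598 0.613 0.627] y [0.186 0.191 0.199]
side 0.17 20 x [0.598 0.609 0.626] y [0.186 0.19  0.198]
side 0.18 21 x [0.598 0.615 0.63 ] y [0.183 0.187 0.191]
side 0.19 26 x [0.599 0.614 0.63 ] y [0.179 0.184 0.204]
side 0.2 24 x [0.598 0.616 0.629] y [0.179 0.186 0.196]
side 0.21 25 x [0.598 0.616 0.629] y [0.179 0.185 0.199]
side 0.22 33 x [0.598 0.615 0.633] y [0.179 0.185 0.201]
side 0.23 18 x [0.598 0.622 0.632] y [0.179 0.184 0.194]
side 0.24 8 x [0.585 0.622 0.637] y [0.162 0.182 0.198]
side 0.25 49 x [0.584 0.614 0.644] y [0.153 0.162 0.21 ]
scene 0.1 453 x [0.584 0.618 0.644] y [0.14  0.221 0.26 ]
scene 0.11 18 x [0.602 0.615 0.631] y [0.198 0.205 0.208]
scene 0.12 19 x [0.601 0.622 0.631] y [0.196 0.205 0.208]
scene 0.13 19 x [0.603 0.62  0.632] y [0.201 0.205 0.207]
scene 0.14 18 x [0.604 0.622 0.631] y [0.199 0.205 0.207]
scene 0.15 20 x [0.601 0.62  0.631] y [0.199 0.205 0.207]
scene 0.16 20 x [0.601 0.624 0.632] y [0.198 0.205 0.207]
scene 0.17 19 x [0.603 0.628 0.631] y [0.197 0.205 0.207]
scene 0.18 4 x [0.626 0.629 0.631] y [0.192 0.207 0.209]
scene 0.19 6 x [0.625 0.63  0.631] y [0.192 0.207 0.209]
scene 0.2 3 x [0.63  0.631 0.632] y [0.196 0.207 0.209]
scene 0.24 7 x [0.591 0.636 0.644] y [0.208 0.227 0.233]
scene 0.25 39 x [0.585 0.606 0.644] y [0.211 0.228 0.233]
```

View pics/z_side.png

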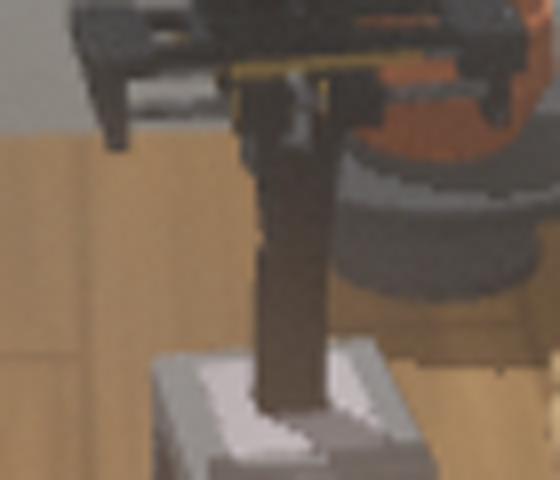

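The zoomed side view and depth show the finger faces only above z ≈ 0.18, with the paddle undisturbed below. So the fingertips are passing over it, higher than the reported TCP suggests. I'll lift slightly, back off, and measure the true tip height.

Request:
move_arm:
  deltas: [0,0,-0.08,0,0,0.1,0,-0.1,0,0,0.3,0,-0.1,0,0,0.46,0,-0.1,0,0,0.46,0,0,0,0,0.46,0,0,0,0]

```text
clock: 20.42
ee_pos: [0.6066, 0.2487, 0.1478]
orientation: [0.662, 0.749, -0.002, -0.001]
wrist_force: [-0.0, -0.2, 0.1]
opening: 0.0003
finger_force: 0.0
```

```bash
cat > k2.py <<'E'
from h import *
s=telemetry.sense(); x=s["ee_pos"]; print(x,s["joint_positions"],s["wrist_force"],s["opening"])
for n in ("side","scene"):
    c,K,T=cam(n); W=cloud(c,K,T).reshape(-1,3)
    for lo in np.arange(.1,.26,.01):
        p=W[(np.abs(W[:,0]-x[0])<.03)&(np.abs(W[:,1]-x[1])<.026)&(W[:,2]>lo)&(W[:,2]<lo+.01)]
        if len(p)>2: print(n,round(lo,3),len(p),"x",np.round(np.percentile(p[:,0],[2,50,98]),3),"y",np.round(np.percentile(p[:,1],[2,50,98]),3))
    if n=="scene": cv2.imwrite("pics/z2.png",cv2.resize(c["pixels"][205:295,300:400],None,fx=6,fy=6,interpolation=cv2.INTER_CUBIC))
E
python3 k2.py
```

```text
[0.60660469 0.24872557 0.14777518] [ 3.51391798e-01  2.71742771e-01  1.70710533e+00 -4.95703262e-04
  1.16660384e+00  2.28443784e-01] [-0.01793629 -0.24920611  0.12777495] 0.00033327627368844677
side 0.1 17 x [0.579 0.59  0.623] y [0.225 0.233 0.251]
side 0.18 20 x [0.592 0.605 0.619] y [0.234 0.238 0.252]
side 0.19 23 x [0.591 0.605 0.619] y [0.233 0.24  0.249]
side 0.2 24 x [0.591 0.606 0.623] y [0.233 0.241 0.249]
side 0.21 27 x [0.59  0.608 0.622] y [0.235 0.24  0.246]
side 0.22 29 x [0.589 0.608 0.622] y [0.235 0.241 0.262]
side 0.23 18 x [0.588 0.613 0.624] y [0.229 0.239 0.26 ]
side 0.24 5 x [0.613 0.615 0.634] y [0.225 0.239 0.26 ]
side 0.25 12 x [0.608 0.613 0.631] y [0.224 0.226 0.27 ]
scene 0.1 87 x [0.581 0.609 0.635] y [0.239 0.249 0.262]
scene 0.18 4 x [0.618 0.621 0.623] y [0.253 0.262 0.263]
```

View pics/z2.png

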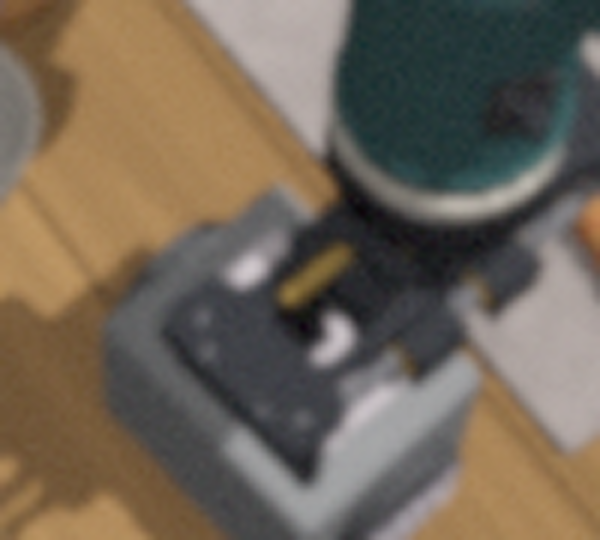

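The fingertip depth ends at about z = 0.18 while the TCP reads 0.148, so the real tips are about 30 mm above the reported TCP. Descending 30 mm more still clears the blower's top (0.10) under either reading. I'll descend and then push, measuring the lean as I go.

Request:
move_arm:
  deltas: [0,0,0.1,0,0,0,0,0.2,0,0,0,0,0.25,0,0,0,0,0.25,0,0]

```text
clock: 21.02
ee_pos: [0.6075, 0.2484, 0.1189]
orientation: [0.663, 0.749, -0.001, -0.0]
wrist_force: [-0.2, -0.9, -0.2]
opening: 0.0007
finger_force: 0.0
```

Request:
move_arm:
  deltas: [-0.1,0,0,0,0,-0.2,0,0,0,0,-0.28,0,0,0,0,-0.34,0,0,0,0,-0.37,0,0,0,0,-0.4,0,0,0,0,-0.4,0,0,0,0]

```text
clock: 21.9
ee_pos: [0.6142, 0.2014, 0.1202]
orientation: [0.663, 0.749, 0.0, 0.0]
wrist_force: [-0.8, 2.7, 0.6]
opening: 0.0004
finger_force: 1.0
```

```bash
cat > l.py <<'E'
from h import *
s=telemetry.sense(); print(s["clock"],s["ee_pos"],s["wrist_force"])
c,K,T=cam("side"); W=cloud(c,K,T).reshape(-1,3)
zs=[];ys=[]
for lo in np.arange(.11,.21,.01):
    p=W[(np.abs(W[:,0]-.613)<.014)&(np.abs(W[:,1]-.19)<.06)&(W[:,2]>lo)&(W[:,2]<lo+.01)]
    if len(p)>2: print(round(lo,3),len(p),"y",np.round(np.percentile(p[:,1],[5,50,95]),3))
    if len(p)>2 and lo<.165: zs.append(np.median(p[:,2])); ys.append(np.median(p[:,1]))
print("lean", np.arctan(-np.polyfit(zs,ys,1)[0]))
E
python3 l.py
```

```text
21.9 [0.61418995 0.20136577 0.12022761] [-0.79113996  2.66656873  0.63202281]
0.11 17 y [0.183 0.186 0.192]
0.12 18 y [0.182 0.185 0.189]
0.13 17 y [0.178 0.183 0.187]
0.14 17 y [0.177 0.18  0.185]
0.15 18 y [0.174 0.177 0.182]
0.16 20 y [0.172 0.176 0.179]
0.17 38 y [0.17  0.18  0.197]
0.18 20 y [0.188 0.193 0.197]
0.19 25 y [0.188 0.194 0.207]
0.2 12 y [0.189 0.192 0.207]
lean 0.22231898452801574
```

Request:
move_arm:
  deltas: [-0.03,0,0,0,0,-0.06,0,0,0,0,-0.08,0,0,0,0,-0.09,0,0,0,0,-0.09,0,0,0,0]

```text
clock: 22.58
ee_pos: [0.615, 0.1905, 0.1199]
orientation: [0.663, 0.749, -0.0, -0.0]
wrist_force: [-0.3, 3.9, -1.4]
opening: 0.0005
finger_force: 1.6
```

```bash
python3 l.py
```

```text
22.575 [0.61498112 0.19047999 0.11988134] [-0.30586894  3.8518496  -1.38568403]
0.11 14 y [0.179 0.183 0.187]
0.12 17 y [0.176 0.179 0.184]
0.13 17 y [0.172 0.174 0.178]
0.14 14 y [0.167 0.171 0.176]
0.15 14 y [0.162 0.168 0.17 ]
0.16 26 y [0.156 0.164 0.183]
0.17 35 y [0.158 0.179 0.19 ]
0.18 21 y [0.178 0.182 0.187]
0.19 24 y [0.177 0.182 0.198]
0.2 12 y [0.175 0.179 0.187]
lean 0.35216425610563784
```

The lean is about 0.37. I'll push a little further and hold for about 3 s.

Request:
move_arm:
  deltas: [-0.02,0,0,0,0,-0.03,0,0,0,0,-0.03,0,0,0,0,-0.03,0,0,0,0,-0.03,0,0,0,0,-0.03,0,0,0,0,-0.03,0,0,0,0,-0.03,0,0,0,0,-0.03,0,0,0,0,-0.03,0,0,0,0,-0.03,0,0,0,0,-0.03,0,0,0,0]

```text
clock: 24.12
ee_pos: [0.6157, 0.1869, 0.1201]
orientation: [0.663, 0.749, -0.0, 0.0]
wrist_force: [-1.6, 3.6, -0.1]
opening: 0.0003
finger_force: 1.8
```

```bash
python3 l.py | tail -1
```

```text
lean 0.45665022152034823
```

Request:
move_arm:
  deltas: [0,0,0,0,0,0,0,0,0,0,0,0,0,0,0,0,0,0,0,0,0,0,0,0,0,0,0,0,0,0,0,0,0,0,0,0,0,0,0,0,0,0,0,0,0,0,0,0,0,0,0,0,0,0,0,0,0,0,0,0]

```text
clock: 25.68
ee_pos: [0.6157, 0.1869, 0.1201]
orientation: [0.663, 0.749, -0.0, -0.0]
wrist_force: [-1.8, 3.8, -0.5]
opening: 0.0006
finger_force: 1.8
```

Request:
move_arm:
  deltas: [0.03,0,0,0,0,0.07,0,0,0,0,0.12,0,0,0,0,0.17,0,0,0,0,0.22,0,0,0,0,0.28,0,0,0,0,0.38,0,0,0,0,0.5,0,0,0,0,0.6,0,0,0,0,0.6,0,0,0,0]

```text
clock: 26.92
ee_pos: [0.6067, 0.2596, 0.1201]
orientation: [0.662, 0.749, 0.0, 0.0]
wrist_force: [0.0, 0.0, 0.1]
opening: 0.0003
finger_force: 0.0
```

Request:
move_arm:
  deltas: [0,0,-0.3,0,0,0,0,-0.7,0,0,0,0,-1,0,0,0,0,-1,0,0,0,0,-1,0,0]

```text
clock: 27.55
ee_pos: [0.6065, 0.2579, 0.2391]
orientation: [0.663, 0.749, -0.001, -0.0]
wrist_force: [-0.0, 0.1, -0.6]
opening: 0.0002
finger_force: 0.0
```

```bash
python3 l.py | tail -1
python3 - <<'E'
from h import *
for n in ("side","scene"):
    c,K,T=cam(n); W=cloud(c,K,T)
    for l in ("arch","bowl","mug"):
        g=spotter.regions_of(c,l)
        for k in g[:1]:
            q=W[k["pixels"]]; q=q[~np.isnan(q[:,0])]; print(n,l,k["p"],np.round(np.percentile(q,[3,50,97],axis=0),3).tolist())
W=W.reshape(-1,3); p=W[(np.abs(W[:,0]-.604)<.045)&(np.abs(W[:,1]+.19)<.1)&(W[:,2]>.1715)&(W[:,2]<.19)]
print("crown",len(p),np.percentile(p,[2,50,98],axis=0).round(3).tolist())
E
```

```text
lean 0.027147539204692896
side arch 0.76 [[0.573, -0.236, 0.121], [0.6, -0.202, 0.168], [0.632, -0.148, 0.176]]
side bowl 0.83 [[0.653, -0.063, 0.011], [0.687, 0.018, 0.04], [0.722, 0.041, 0.06]]
side mug 0.69 [[0.743, -0.114, 0.001], [0.779, -0.1, 0.064], [0.817, -0.034, 0.1]]
scene arch 0.73 [[0.578, -0.23, 0.118], [0.615, -0.179, 0.167], [0.636, -0.141, 0.176]]
scene bowl 0.86 [[0.63, -0.056, 0.003], [0.672, -0.024, 0.029], [0.723, 0.042, 0.061]]
scene mug 0.9 [[0.75, -0.107, 0.005], [0.784, -0.061, 0.064], [0.821, -0.004, 0.101]]
crown 221 [[0.591, -0.229, 0.172], [0.607, -0.184, 0.174], [0.621, -0.143, 0.177]]
```

The tile is hanging level near the bar's middle (crown at 0.174-0.177, y from -0.235 to -0.145). The paddle is back upright, the bowl and mug haven't moved, and the arm is clear. Handing in.

```bash
python3 -c "
from rig import r
print(r.close_job())"
```

```text
the job is handed in; nothing more can be done
None
```

The arch tile hangs astride the bar near its middle; the paddle was held at about 0.45 rad towards the rail for about 3 s and sprang back upright, and the job was handed in at about 28 s with no verdict returned.

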